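# Scan the angle plate's label, stow the scanner and rock the bin back

## Robot

A 6-joint arm with a two-finger parallel gripper is mounted at the origin on the work surface. World frame = base frame: x ahead of the robot, y to its left, z up, the work surface at z = 0. Lengths are in mm, angles in rad, forces in N, time in s.
With the tool pointing down it reaches from about 375 to 900 mm from the base axis. Payload 3.1 kg.
Tool frame: the origin (TCP) lies between the finger pads; the fingertips stand nose_length ahead of it and the grasp point (between the pads) lies 11 mm behind it (nose_length is the distance from the TCP to the fingertips, in mm); z points along the fingers, y is the line along which they close (so a half turn about z gives the same grasp; the last joint's range is limited). The gripper opens to 87 mm and grips with 3 to 60 N. Pads are 19 mm wide; open, the fingers measure 117 mm over their backs; the gripper's body (75 mm by 190 mm) begins 51 mm behind the grasp point.
Start: joints at [-1.435, 0.527, 1.433, -0, 1.181, -0.178], TCP at [193.539, -594.255, 230.548] pointing down, gripper open.
Joint ranges: [-3.08, 3.08], [-0.75, 2.2], [0.22, 2.44], [-1.43, 4.57], [0, 2.65], [-2.85, 2.85]. Speed limits (rad/s): [2.79, 2.79, 3.14, 3.14, 3.14, 3.14].

## Interface

Orientations are given as a unit quaternion [x, y, z, w].
In Python, from cell import * gives the robot as it stands. The module is installed in compiled form; this text tells all that it offers.
- The arm moves only by the tool send_rows, never from a script. Its argument "steps" is a list that holds one entry, the list of rows, each a list of 6 numbers: the shift along the tool's x, y, z in cm, then the turn, a rotation vector about the tool's x, y, z in degrees. A call has 1 to 20 rows; each row shifts and turns the commanded pose from where the row before left it, along the tool's axes as they then stand; what a row does not reach is not made up. A row lasts 1/10 s, in which the tool goes at most 50 mm and 8.59 degrees, less where a joint would pass 70% of its speed; a pose out of reach is approached as far as the arm can. A call with a gripper value outside its range is refused whole. "fingers" is the finger opening in cm, from 0 to 8.7, set as the call begins (left out, the last holds). The fingers move at their own pace and stop on an object; "newtons" is the grip in N (left out, the last holds). Time passes only in rows, so rows that do not move let the fingers close. It gives the time, the measured TCP pose, the force, the opening and the grip force at its end, in the units of the state.
- get_obs(): the state, without advancing time (a new reading comes with each control period).
- read_camera(name): name is "side" or "top" or "wrist"; returns a dict with "frame" (400x640x3 uint8, blue, green, red), "fx", "fy", "cx", "cy" (pixels), "rvec" (rotation vector, rad) and "tvec" (3), from world to camera coordinates, as OpenCV has them. Camera axes: x right, y down, z forward; pixel columns grow to the right and rows downward; lengths in mm; the calibration is good to about 2 mm. A picture is of the moment at which its call begins. There is no depth.
- hand_in(): hands the job in; it is judged then, once.
The state is a dict: "time": time; "joint_pos": joint angles; "qd": joint speeds; "tau": joint torques, N m; "position": TCP position; "tcp_rot": TCP orientation; "wrist_force": force on the tool from outside, world axes, zero at the start; "wrist_torque": the same for the moment, N m; "width": opening from 0.0 (shut) to 1.0 (fully open); "finger_force": force on a finger pad.
Only numpy, scipy, OpenCV 4.12 (cv2) and the standard library are available. Lean on these libraries where they do the work, as an engineer would, in place of code of your own. Each camera call takes 0.05 s, during which the arm holds its last target. There are 200 camera calls.

## Task

Book in the angle plate: pick up the hand scanner and aim it square at the barcode label on the plate's sloping face from about 100 mm away, holding it steady for one second. Then lay the scanner in the tilting bin while the bin is still rocked forward, and rock the bin back level onto its stops. Do not drop the scanner, do not strike the angle plate, and leave the plug gauge and caliper alone.

Things in the scene. Friction and masses are not known exactly. Their poses are not given: they have to be found in the camera images.
- scanner: Loose hand scanner, 0.22 kg, 159 long, lying on the bench: grey barrel 120 long, 36 wide, 34 high (x -80 to +40) and a bulkier black nose 42 long, 56 wide, 42 high (x +37 to +79) with the dark window in its end. Origin: underside, on the centre line. x points out of the nose (the beam), z up as it lies. Grip across the barrel near the origin.
- window (a point): Centre of the scanner's reading window: 80 mm ahead of the scanner's origin and 21 mm above its underside; same axes as the scanner (x = beam direction).
- angle_plate: Fixed grey cast-iron inclined angle plate: base 150 x 140 x 16, and on it a sloping face plate 140 wide, 130 long up the slope, 16 thick, whose working face looks along the body's +x and 30 degrees upward; ribs behind. About 128 mm high. Origin: centre of the base's underside, z up.
- label: White barcode label 64 wide x 48 high with black bars, flat on the sloping face of the angle plate, its centre about 83 mm above the bench. Origin: centre of the label's surface. x = outward normal of the label (30 degrees above horizontal), y along its width (horizontal), z up the slope.
- cradle: Fixed dark-steel cradle of the bin: base plate 170 (x) x 250 (y) x 8, two cheeks 83 high, 6 thick, at y = +-119 that carry the pivot; two bronze thumb-screw stops under the bin's rear edge. Origin: centre of the underside; x points to the rear of the bin (away from the robot), z up. The pivot axis runs along y, 70 mm above the origin.
- bin (a joint): Tilt of the steel bin about its pivot (rad): 0 = level, rocked back on the stops (closed up); positive = rocked forward, front down and rear edge up (loading position); limit 0.5. The pivot is stiff (about 0.5 N m) and the bin stays where it is left.
- bin_in (a point): Centre of the bin's inner floor, 8 mm below the pivot when level; axes turn with the bin (x to the rear, y along the pivot, z out of the mouth). The bin is an open steel tray, inside 140 (x) x 210 (y), walls 4 thick, 60 high above the inner floor; outside 148 x 218 x 64.
- bin_tab (a point): Centre of the top of the bin's rear press tab, a flat steel flange 70 (y) wide, 6 thick, sticking out 25 mm behind the rear rim; in the bin's axes 88 mm behind and 52 mm above the pivot. Pressing it down (some 6 to 10 N) rocks the bin back level.
- plug_gauge: Bystander: loose matte-steel plug gauge, 125 long, 37 across its hexagonal handle at most, lying on the bench. Origin under its middle.
- caliper: Bystander: loose chrome caliper lying flat, 200 long, 55 wide at the jaws, 12 thick. Origin under the middle of its beam.

How it is judged:
By the outcome, as a careful person would: the job done as asked, in the order asked, and still so for the second after the job is handed in, with the robot touching nothing.
It also fails if it takes over 58 s, if anything falls off the work surface, if the arm or the gripper's body presses on something with over 40 N, if the wrist force passes 120 N, or if a joint passes its speed limit or range.

## Working session

There is one attempt and no reset: what is moved stays moved. The work goes in short steps, Python scripts to look and compute and a tool call to move; the robot and the scene stay as the last step left them, time stands still between calls to the robot, and variables do not carry over. Pictures are saved under pics/ and viewed, at most 10 in all, crops included, and the job is handed in when it is done.

Besides the shell and the picture viewer there is one more tool, called after "Emit:" by a JSON object that holds its "name" and its "arguments", one argument or row to a line. send_rows: Moves the arm, as the interface text tells. Its arguments: {"type":"object","properties":{"steps":{"type":"array"},"fingers":{"type":"number"},"newtons":{"type":"number"}},"required":["steps"]}

```bash
mkdir -p pics
python3 - <<'E'
from cell import *
import cv2,pickle
o=get_obs();print(o)
C={}
for n in("top","side","wrist"):
    c=read_camera(n);C[n]=c;cv2.imwrite(f"pics/{n}0.png",c["frame"]);print(n,c["fx"],c["cx"],c["cy"],c["rvec"],c["tvec"])
pickle.dump(C,open("c0.pkl","wb"))
E
```

```text
{'time': 0.0, 'joint_pos': array([-1.43447786e+00,  5.28474781e-01,  1.43390008e+00, -1.67291787e-05,
        1.18140450e+00, -1.78525866e-01]), 'qd': array([-0.00062363, -0.00042239,  0.00012652, -0.00120829, -0.00049363,
        0.00149674]), 'tau': array([-2.86182032e-03, -4.40048003e+01, -1.76588827e+01,  6.34000800e-02,
        5.84216136e-02, -1.52176181e-04]), 'position': array([ 193.45168054, -593.55125485,  229.56703978]), 'tcp_rot': array([ 9.87633609e-01,  1.56775824e-01,  1.53389032e-05, -1.09327473e-03]), 'wrist_force': array([ 0.0941949 ,  0.47597313, -0.08768873]), 'wrist_torque': array([-0.0118726 , -0.01863766, -0.00540731]), 'finger_force': 0.0, 'width': 1.0000116922240725}
top 375.87956056724374 315.2492555707756 198.6606101261859 [ 2.15419626 -2.16004581  0.14377079] [ 25.50595969 574.03275758 972.60591578]
side 399.5515466669241 316.0363994284512 196.8419676056834 [ 0.83716101 -2.52424926  1.16398334] [461.67080743 283.58841484 932.90527676]
wrist 338.8615466871517 317.8773718937702 194.6312572158601 [-2.37371705  1.72290433  0.21756494] [-624.83416591  -29.57759294  388.43421517]
```

View pics/top0.png

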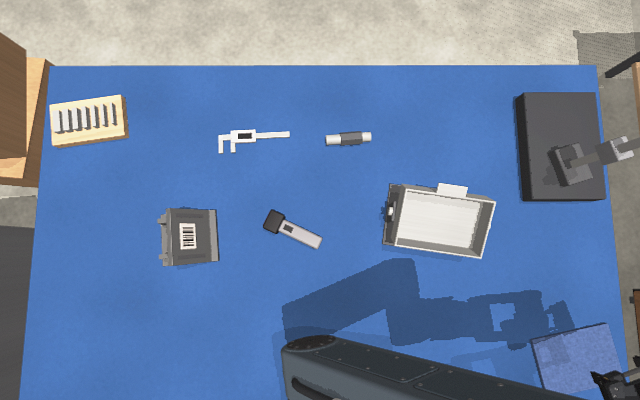

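View pics/side0.png

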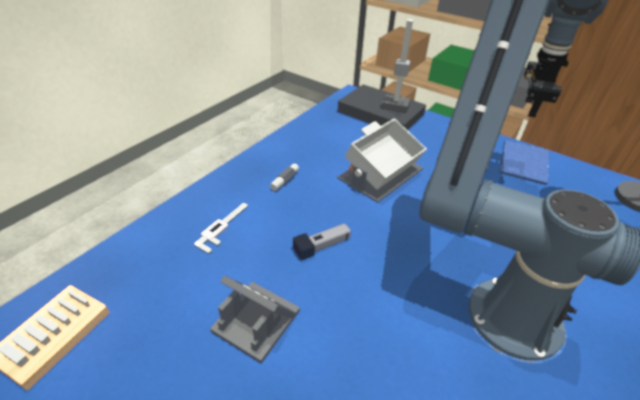

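```bash
cat > h.py <<'E'
import numpy as np,cv2
from scipy.spatial.transform import Rotation as R
def cam(c):
    K=np.array([[c["fx"],0,c["cx"]],[0,c["fy"],c["cy"]],[0,0,1.]]);return K,cv2.Rodrigues(np.array(c["rvec"]))[0],np.array(c["tvec"]).ravel()
def ray(c,p,z):
    K,r,t=cam(c);o=-r.T@t;d=r.T@np.linalg.inv(K)@[p[0],p[1],1];return o+d*(z-o[2])/d[2]
def proj(c,P):
    K,r,t=cam(c);q=(K@(r@np.atleast_2d(P).T+t[:,None])).T;return q[:,:2]/q[:,2:]
def fit(c,obj,px,x0,mk):
    "least squares over one or more (cam,obj,px)"
    from scipy.optimize import least_squares
    return least_squares(lambda x:np.concatenate([(proj(cc,mk(x,np.array(o,float)))-np.array(p)).ravel() for cc,o,p in zip(c,obj,px)]),x0,loss='soft_l1')
E
python3 - <<'E'
from h import *
import pickle
C=pickle.load(open("c0.pkl","rb"));t=C["top"]
for n,p,z in(("nose",(266,219),21),("tail",(321,244),17),("org",(294,231),17),("label",(187,236),83),("binctr",(440,220),62),("tab",(452,189),130),("plug",(348,138),15)):print(n,ray(t,p,z).round())
a=t["frame"][175:275,150:330];b=t["frame"][175:275,370:510]
A=cv2.resize(a,None,fx=4.4,fy=3,interpolation=2) if 0 else cv2.resize(a,None,fx=3,fy=3,interpolation=2)
B=cv2.resize(b,None,fx=3,fy=3,interpolation=2);s=C["side"]["frame"]
D=cv2.resize(s[215:365,200:360],None,fx=2,fy=2,interpolation=2);E=cv2.resize(s[110:220,330:440],None,fx=2.7,fy=2.7,interpolation=2)
im=np.zeros((600,800,3),np.uint8);im[:300,:540]=A;im[300:,:420]=B;im[300:597,430:727]=E[:297,:297];im[0:300,545:800]=D[:300,:255]
cv2.imwrite("pics/m1.png",im)
E
```

```text
nose [521. 157.  21.]
tail [453.   9.  17.]
org [488.  82.  17.]
label [474. 348.  83.]
binctr [ 514. -300.   62.]
tab [ 585. -310.  130.]
plug [748. -69.  15.]
```

View pics/m1.png

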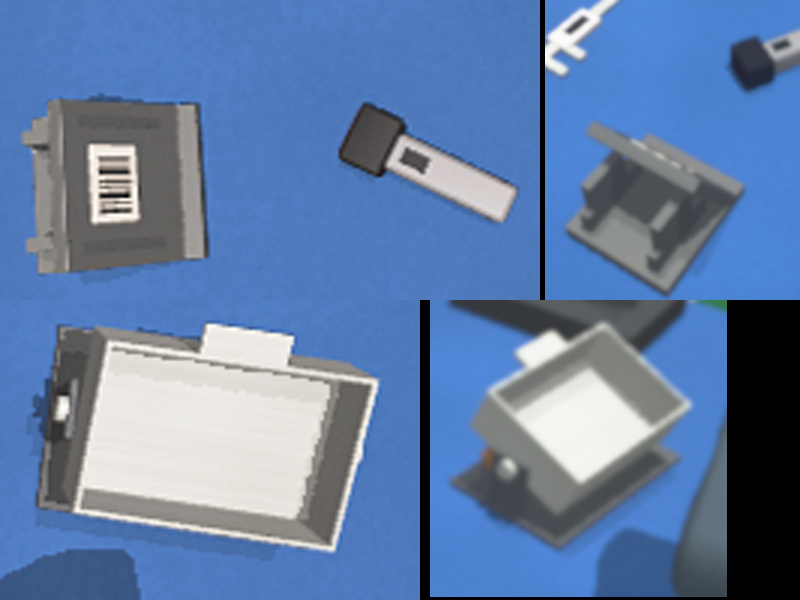

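```bash
cat >> h.py <<'E'
def mk_bin(x,o): # x,y,yaw,tilt
    return (R.from_euler('z',x[2])*R.from_euler('y',-x[3])).apply(o)+[x[0],x[1],70]
def mk_lab(x,o): # x,y,z,yaw
    return (R.from_euler('z',x[3])*R.from_euler('y',-np.pi/6)).apply(o)+[x[0],x[1],x[2]]
def mk_sc(x,o):
    return R.from_euler('z',x[2]).apply(o)+[x[0],x[1],0]
RIM=[[74,109,52],[74,-109,52],[-74,-109,52],[-74,109,52]]
LAB=[[0,32,24],[0,-32,24],[0,-32,-24],[0,32,-24]]
E
python3 - <<'E'
from h import *
import pickle
C=pickle.load(open("c0.pkl","rb"));t=C["top"];s=C["side"]
tb=[(370+u/3,75+v/3) for u,v in((105,335),(378,380),(333,550),(75,515))]
sb=[(330+(u-430)/2.7,110+(v-300)/2.7) for u,v in((490,390),(605,322),(690,405),(580,487))]
r=fit([t,s],[RIM,RIM],[tb,sb],[514,-300,-.2,.4],mk_bin);print(r.x,r.fun.round(1))
r=fit([t],[RIM],[tb],[514,-300,-.2,.4],mk_bin);print(r.x,r.fun.round(1))
# label: y axis of label = for yaw -90: +x world => y+ side is up in image; z up slope = left
tl=[(150+u/3,175+v/3) for u,v in((88,145),(92,223),(140,220),(136,143))]
r=fit([t],[LAB],[tl],[474,348,83,-1.57],mk_lab);print(r.x,r.fun.round(1))
SC=[[-80,18,34],[-80,-18,34],[79,28,42],[79,-28,42],[37,28,42],[37,-28,42]]
ts=[(150+u/3,175+v/3) for u,v in((500,222),(518,185),(338,155),(366,102),(378,175),(405,128))]
r=fit([t],[SC],[ts],[488,82,1.2],mk_sc);print(r.x,r.fun.round(1))
E
```

```text
[ 5.18892769e+02 -2.94270893e+02 -1.42802956e-01  3.86668618e-01] [ 0.9  2.3  0.3 -0.1  0.2 -0.1 -0.5 -0.7 -0.5  0.6 -0.6  0.7 -0.1  0.7
  0.2 -0.6]
[ 5.17419967e+02 -2.93303813e+02 -1.50169929e-01  3.34054941e-01] [ 0.6  1.2 -0.4 -0.6  0.4  0.4 -0.7 -0.9]
[473.3003309  335.47732519 113.0910416   -1.47374873] [ 0.2 -0.6  0.3  0.2 -0.2  0.1 -0.4  0.2]
[489.46968877  82.55926694   1.12488273] [ 0.9  0.5  0.7  0.5 -1.   0.3 -1.  -1.1 -0.1  0.5  0.2 -3. ]
```

```bash
cat >> h.py <<'E'
def delta(o,P,Q):
    "shift (cm) in the tool frame and turn (deg) to reach P, rotation Q"
    r=R.from_quat(o["tcp_rot"]);return (r.inv().apply(np.array(P)-o["position"])/10).round(2),np.degrees((r.inv()*Q).as_rotvec()).round(2)
def down(yaw,pitch=0): # tool with x along scanner axis of that yaw (rad), z down; pitch>0 = nose down
    return R.from_euler('z',yaw)*R.from_euler('y',pitch)*R.from_euler('x',np.pi)
def toolcam(c,o):
    K,r,t=cam(c);q=R.from_quat(o["tcp_rot"]);return q.inv().apply(-r.T@t-o["position"]),(q.inv()*R.from_matrix(r.T)).as_matrix()
E
python3 - <<'E'
from h import *
from cell import *
import pickle
C=pickle.load(open("c0.pkl","rb"));o=get_obs()
p,m=toolcam(C["wrist"],o);print(p.round(1),m.round(3))
print(delta(o,[470,60,230],down(1.125)))
E
```

```text
[  67.1    0.7 -152.9] [[ 0.    -0.969 -0.247]
 [ 1.     0.     0.   ]
 [-0.    -0.247  0.969]]
(array([ 46.53, -53.6 ,   0.08]), array([ -0.08,  -0.05, -46.42]))
```

Emit:
{"name": "send_rows", "arguments": {
  "steps": [
    [[3.1,-3.57,0,0,0,0],[3.1,-3.57,0,0,0,0],[3.1,-3.57,0,0,0,0],[3.1,-3.57,0,0,0,0],[3.1,-3.57,0,0,0,0],[3.1,-3.57,0,0,0,0],[3.1,-3.57,0,0,0,0],[3.1,-3.57,0,0,0,0],[3.1,-3.57,0,0,0,0],[3.1,-3.57,0,0,0,0],[3.1,-3.57,0,0,0,0],[3.1,-3.57,0,0,0,0],[3.1,-3.57,0,0,0,0],[3.1,-3.57,0,0,0,0],[3.1,-3.57,0,0,0,0]]
  ]
}}

```text
time: 1.65
position: [470.2, 60.9, 230.5]
tcp_rot: [0.988, 0.157, -0.0, 0.0]
wrist_force: [0.9, -0.8, 0.1]
width: 0.996
finger_force: 0.0
```

Emit:
{"name": "send_rows", "arguments": {
  "steps": [
    [[0,0,0,0,0,-7.74],[0,0,0,0,0,-7.74],[0,0,0,0,0,-7.74],[0,0,0,0,0,-7.74],[0,0,0,0,0,-7.74],[0,0,0,0,0,-7.74],[0,0,0,0,0,0],[0,0,0,0,0,0]]
  ]
}}

```text
time: 2.45
position: [469.8, 58.9, 230.5]
tcp_rot: [0.847, 0.532, -0.0, -0.0]
wrist_force: [0.3, -0.6, -0.8]
width: 0.995
finger_force: 0.0
```

Run:
```python
from h import *
from cell import *
import pickle
o=get_obs();c=read_camera("wrist");pickle.dump((o,c),open("c1.pkl","wb"));cv2.imwrite("pics/w1.png",c["frame"])
print(o["time"],o["position"],o["joint_pos"].round(3))
```

```text
2.45 [469.78950535  58.93696883 230.4656845 ] [-0.112  0.325  1.801  0.     1.016  0.336]
```

View pics/w1.png

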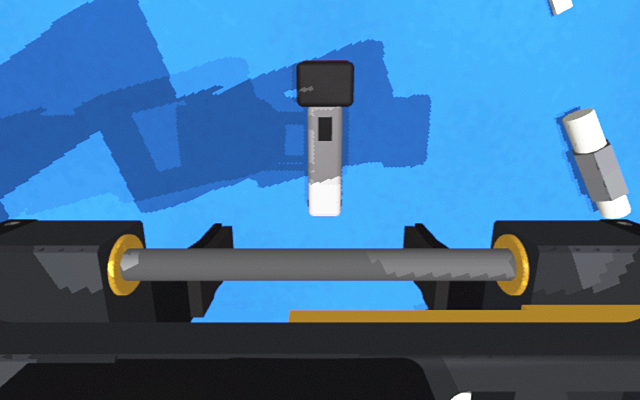

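Run:
```python
from h import *
from cell import *
import pickle
o,c=pickle.load(open("c1.pkl","rb"))
SC=[[79,28,42],[79,-28,42],[37,28,42],[37,-28,42],[-80,18,34],[-80,-18,34]]
px=[(297.5,62),(353,62),(297,104),(354,104),(309,215),(341,215)]
r=fit([c],[SC],[px],[488,82,1.125],mk_sc);print(r.x,r.fun.round(1))
print(delta(o,[r.x[0],r.x[1],150],down(r.x[2])))
C=pickle.load(open("c0.pkl","rb"));print(proj(C["top"],mk_sc(r.x,np.array(SC,float))).round(1))
```

```text
[491.33566355  85.28262272   1.12524338] [-1.6 -3.6  2.3 -3.7 -0.3  0.5  0.2  0.3 -0.6  1.4  0.6  1.3]
(array([3.31, 0.8 , 8.05]), array([-0.01,  0.  , -0.16]))
[[260.6 226.3]
 [270.  207.3]
 [274.9 233.1]
 [284.2 214. ]
 [316.6 248.8]
 [322.4 236.5]]
```

Emit:
{"name": "send_rows", "arguments": {
  "steps": [
    [[1.65,0.4,2,0,0,-0.1],[1.6,0.4,3,0,0,0],[0,0,4,0,0,0],[0,0,4,0,0,0],[0,0,3,0,0,0],[0,0,2.5,0,0,0],[0,0,1.5,0,0,0],[0,0,0,0,0,0]]
  ]
}}

```text
time: 3.3
position: [489.8, 84.8, 28.6]
tcp_rot: [0.846, 0.533, -0.002, -0.001]
wrist_force: [-0.7, -0.1, -0.3]
width: 0.995
finger_force: 0.0
```

Emit:
{"name": "send_rows", "arguments": {
  "steps": [
    [[0,0,0.3,0,0,0],[0,0,0.3,0,0,0],[0,0,0.3,0,0,0],[0,0,0,0,0,0]]
  ]
}}

```text
time: 3.7
position: [491.3, 84.8, 21.9]
tcp_rot: [0.845, 0.534, 0.0, 0.0]
wrist_force: [-0.6, 0.8, 0.3]
width: 0.999
finger_force: 0.0
```

Run:
```python
from h import *
from cell import *
import pickle
o=get_obs();c=read_camera("wrist");d=read_camera("side");pickle.dump((o,c,d),open("c2.pkl","wb"))
print(o["position"])
im=np.vstack([cv2.resize(c["frame"],(480,300)),cv2.resize(d["frame"][180:300,240:432],(480,300))]);cv2.imwrite("pics/w2.png",im)
```

```text
[491.32383648  84.8037617   21.9080451 ]
```

View pics/w2.png

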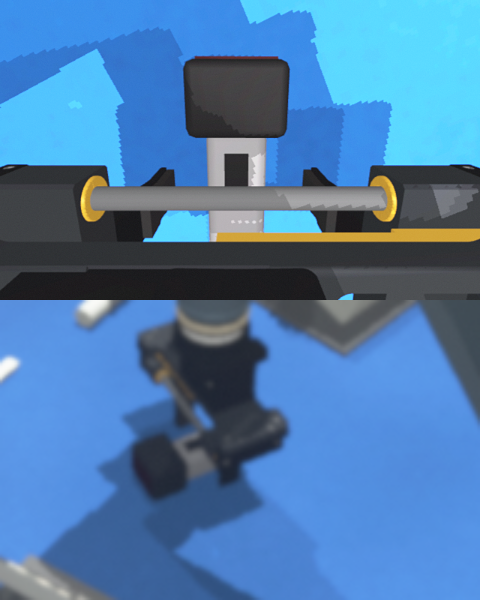

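Emit:
{"name": "send_rows", "arguments": {
  "steps": [
    [[0,0,0.2,0,0,0],[0,0,0.2,0,0,0],[0,0,0.2,0,0,0],[0,0,0,0,0,0],[0,0,0,0,0,0]]
  ]
}}

```text
time: 4.3
position: [491.0, 84.8, 15.4]
tcp_rot: [0.845, 0.534, -0.0, -0.0]
wrist_force: [-0.2, -0.1, -0.5]
width: 1.003
finger_force: 0.0
```

Emit:
{"name": "send_rows", "arguments": {
  "steps": [
    [[0,0,0,0,0,0],[0,0,0,0,0,0],[0,0,0,0,0,0],[0,0,0,0,0,0],[0,0,0,0,0,0],[0,0,0,0,0,0],[0,0,0,0,0,0],[0,0,0,0,0,0],[0,0,0,0,0,0],[0,0,0,0,0,0]]
  ],
  "fingers": 2.5,
  "newtons": 30
}}

```text
time: 5.3
position: [490.8, 84.9, 15.6]
tcp_rot: [0.845, 0.534, -0.0, -0.0]
wrist_force: [-0.5, -0.2, 0.9]
width: 0.411
finger_force: 30.0
```

Emit:
{"name": "send_rows", "arguments": {
  "steps": [
    [[0,0,-1,0,0,0],[0,0,-3,0,0,0],[0,0,-4,0,0,0],[0,0,-4,0,0,0],[0,0,-4,0,0,0],[0,0,-4,0,0,0],[0,0,-2,0,0,0],[0,0,0,0,0,-6],[0,0,0,0,0,-6],[0,0,0,0,0,-6],[0,0,0,0,0,-6],[0,0,0,0,0,-6],[0,0,0,0,0,0],[0,0,0,0,0,0]]
  ]
}}

```text
time: 6.7
position: [490.7, 84.8, 235.7]
tcp_rot: [0.679, 0.734, -0.0, -0.0]
wrist_force: [0.2, -0.8, -3.0]
width: 0.408
finger_force: 30.0
```

```bash
cat >> h.py <<'E'
WP=np.array([67.1,.7,-152.9]);WM=np.array([[0,-.969,-.247],[1,0,0],[0,-.247,.969]])
def wcam(P,Q): # predicted wrist camera for a TCP pose
    m=Q.as_matrix()@WM;return dict(fx=338.9,fy=338.9,cx=317.9,cy=194.6,rvec=cv2.Rodrigues(m.T)[0],tvec=-m.T@(Q.apply(WP)+P))
E
python3 - <<'E'
from h import *
from cell import *
o=get_obs();print(o["position"],o["joint_pos"].round(2),np.degrees(R.from_quat(o["tcp_rot"]).as_euler('ZYX')))
lab=mk_lab([473,346,83,-1.49],np.array(LAB,float))
nose=np.array([[80,28,15.6-0],[80,-28,15.6],[80,28,-26],[80,-28,-26]]) # tool frame approx
for P,pt in(([473,180,230],-.1),([473,150,230],-.3),([473,120,230],-.4),([473,120,200],-.4)):
    Q=down(1.65,pt);c=wcam(np.array(P),Q);print(P,pt,proj(c,lab).round().tolist(),proj(c,Q.apply(nose)+P).round().tolist(),delta(o,P,Q))
E
```

```text
[490.72578875  84.7959863  235.69048063] [-0.05  0.35  1.74 -0.    1.05 -0.13] [ 9.44508446e+01  1.91866358e-03 -1.79991878e+02]
[473, 180, 230] -0.1 [[375.0, -21.0], [293.0, -21.0], [296.0, 30.0], [367.0, 30.0]] [[376.0, 80.0], [257.0, 80.0], [395.0, 71.0], [237.0, 71.0]] (array([ 9.63, -1.03,  0.57]), array([-0.  ,  5.73, -0.09]))
[473, 150, 230] -0.3 [[371.0, -1.0], [299.0, -1.0], [301.0, 48.0], [364.0, 48.0]] [[376.0, 80.0], [257.0, 80.0], [395.0, 71.0], [237.0, 71.0]] (array([ 6.64, -1.26,  0.57]), array([ 1.000e-02,  1.719e+01, -9.000e-02]))
[473, 120, 230] -0.4 [[369.0, -2.0], [302.0, -2.0], [304.0, 47.0], [364.0, 46.0]] [[376.0, 80.0], [257.0, 80.0], [395.0, 71.0], [237.0, 71.0]] (array([ 3.65, -1.49,  0.57]), array([ 1.000e-02,  2.292e+01, -9.000e-02]))
[473, 120, 200] -0.4 [[374.0, -27.0], [301.0, -27.0], [303.0, 29.0], [368.0, 29.0]] [[376.0, 80.0], [257.0, 80.0], [395.0, 71.0], [237.0, 71.0]] (array([ 3.65, -1.49,  3.57]), array([ 1.000e-02,  2.292e+01, -9.000e-02]))
```

Emit:
{"name": "send_rows", "arguments": {
  "steps": [
    [[1,-0.7,-1.5,0,0,0],[1,-0.7,-1.5,0,0,0],[0,0,0,0,6.5,0],[0,0,0,0,6.5,0],[0,0,0,0,6.5,0],[0,0,0,0,6.5,0],[0,0,0,0,0,0],[0,0,0,0,0,0],[0,0,0,0,0,0]]
  ]
}}

```text
time: 7.6
position: [475.3, 104.1, 265.8]
tcp_rot: [0.661, 0.716, 0.152, -0.165]
wrist_force: [-0.8, 0.4, -2.7]
width: 0.406
finger_force: 30.0
```

Run:
```python
from h import *
from cell import *
import pickle
o=get_obs();c=read_camera("wrist");pickle.dump((o,c),open("c3.pkl","wb"))
print(o["position"],o["joint_pos"].round(2))
a=cv2.resize(c["frame"][0:120,200:460],(780,360),interpolation=2)
im=np.vstack([a,cv2.resize(c["frame"],(384,240))[:,:].repeat(1,0)] if 0 else [a]);cv2.imwrite("pics/w3.png",im)
```

```text
[475.31547912 104.10860649 265.77592673] [-0.28  0.33  1.77  0.45  1.24 -0.55]
```

View pics/w3.png

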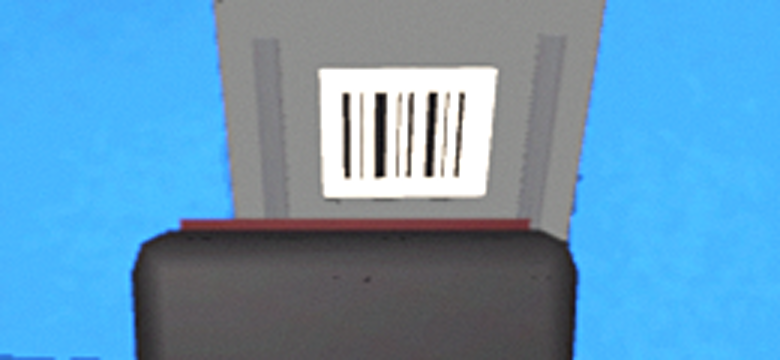

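Run:
```python
from h import *
from cell import *
import pickle
o,c=pickle.load(open("c3.pkl","rb"));C=pickle.load(open("c0.pkl","rb"));t=C["top"]
m=(c["frame"][:76,290:380].min(2)>200).astype(np.uint8)
m=cv2.morphologyEx(m,cv2.MORPH_CLOSE,np.ones((15,15)))
k=max(cv2.findContours(m,0,2)[0],key=cv2.contourArea)[:,0]+[290,0];print(cv2.approxPolyDP(k,4,True)[:,0].tolist())
w=[(200+u/3-.33,v/3-.33) for u,v in((498,67),(319,69),(324,199),(486,195))]
tl=[(150+u/3,175+v/3) for u,v in((88,145),(92,223),(140,220),(136,143))]
for cs,ob,p in(([c],[LAB],[w]),([c,t],[LAB,LAB],[w,tl])):
    r=fit(cs,ob,p,[474,346,83,-1.5],mk_lab);print(r.x.round(3),r.fun.round(1))
r=fit([c,t],[LAB,LAB],[w,tl],[474,346,-1.5],lambda x,o:mk_lab([x[0],x[1],83,x[2]],o));print(r.x.round(3),r.fun.round(1))
x,y,yaw=r.x;L=np.array([x,y,83]);n=mk_lab([0,0,0,yaw],np.array([[1.,0,0]]))[0]
Q=down(yaw+np.pi,np.pi/6)
for d in (160,100):
    P=L+d*n-Q.apply([80.5,0,-5.4]);print(d,P.round(1),Q.as_quat().round(3),"beam",Q.apply([1,0,0]),delta(o,P,Q))
Q0=R.from_quat(o["tcp_rot"])
```

```text
[[306, 24], [309, 65], [361, 64], [365, 23]]
[476.105 338.395  93.836  -1.471] [ 0.1 -0.  -0.1  0.4 -0.2 -0.4  0.2 -0. ]
[475.754 342.786  88.192  -1.473] [-0.7  0.1  0.2  0.4 -0.1 -1.1 -0.5 -0.6  0.8 -0.9  0.9 -0.9 -0.  -0.9
 -0.2 -0.1]
[475.648 346.055  -1.472] [-1.3  0.8  0.5  1.1  0.2 -1.  -1.  -0.6  0.2 -0.7  0.4 -0.8 -0.6 -0.8
 -0.8  0.1]
160 [496.5 136.1 198.6] [ 0.648  0.716 -0.174  0.192] beam [-0.08575005  0.86176965 -0.5       ] (array([-0.22,  2.37,  7.36]), array([-4.00e-02, -5.59e+01, -1.12e+00]))
100 [491.4 187.8 168.6] [ 0.648  0.716 -0.174  0.192] beam [-0.08575005  0.86176965 -0.5       ] (array([ 3.14,  2.28, 12.33]), array([-4.00e-02, -5.59e+01, -1.12e+00]))
```

Emit:
{"name": "send_rows", "arguments": {
  "steps": [
    [[0,0,0,0,0,-1.1],[0,0,0,0,-7,0],[0,0,0,0,-7,0],[0,0,0,0,-7,0],[0,0,0,0,-7,0],[0,0,0,0,-7,0],[0,0,0,0,-7,0],[0,0,0,0,-7,0],[0,0,0,0,-7,0],[0,0,0,0,0,0],[0,0,0,0,0,0]]
  ]
}}

```text
time: 8.75
position: [475.1, 104.9, 265.2]
tcp_rot: [0.649, 0.716, -0.17, 0.193]
wrist_force: [-0.3, -0.8, -2.2]
width: 0.411
finger_force: 30.0
```

```bash
cat > aim.py <<'E'
from h import *
from cell import *
o=get_obs();yaw=-1.472;L=np.array([475.7,345.5,83.5]);n=mk_lab([0,0,0,yaw],np.array([[1.,0,0]]))[0];Q=down(yaw+np.pi,np.pi/6)
q=R.from_quat(o["tcp_rot"]);w=o["position"]+q.apply([80.5,0,-5.4]);b=q.apply([1,0,0]);d=(L-w)@-n
print(o["time"],"dist",d,"miss",(w+b*d-L).round(1),"angle",np.degrees(np.arccos(-b@n)))
for d in(130,100):print(d,delta(o,L+d*n-Q.apply([80.5,0,-5.4]),Q))
E
python3 aim.py
```

```text
8.75 dist 217.6743250907317 miss [-25.5  19.5  38. ] angle 0.2297664469097486
130 (array([8.76, 2.38, 4.35]), array([ 0.38, -0.15, -0.18]))
100 (array([11.76,  2.37,  4.35]), array([ 0.38, -0.15, -0.18]))
```

Emit:
{"name": "send_rows", "arguments": {
  "steps": [
    [[2,0.6,1.1,0.4,-0.1,-0.2],[2,0.6,1.1,0,0,0],[2,0.6,1.1,0,0,0],[2,0.57,1.05,0,0,0],[2,0,0,0,0,0],[1.2,0,0,0,0,0],[0.5,0,0,0,0,0],[0,0,0,0,0,0],[0,0,0,0,0,0],[0,0,0,0,0,0]]
  ]
}}

```text
time: 9.75
position: [491.8, 184.7, 170.1]
tcp_rot: [0.649, 0.715, -0.174, 0.193]
wrist_force: [0.8, 0.5, -1.4]
width: 0.415
finger_force: 30.0
```

```bash
python3 aim.py
python3 - <<'E'
from h import *
from cell import *
im=np.vstack([cv2.resize(read_camera("top")["frame"][170:280,140:360],(600,300)),cv2.resize(read_camera("side")["frame"][190:370,190:370*1+180],(600,300))]);cv2.imwrite("pics/a1.png",im)
E
```

```text
9.75 dist 102.70902172638937 miss [ 0.8 -0.3 -0.6] angle 0.191578741824628
130 (array([-2.73, -0.01, -0.04]), array([ 0.01,  0.1 , -0.16]))
100 (array([ 0.27, -0.02, -0.04]), array([ 0.01,  0.1 , -0.16]))
```

View pics/a1.png

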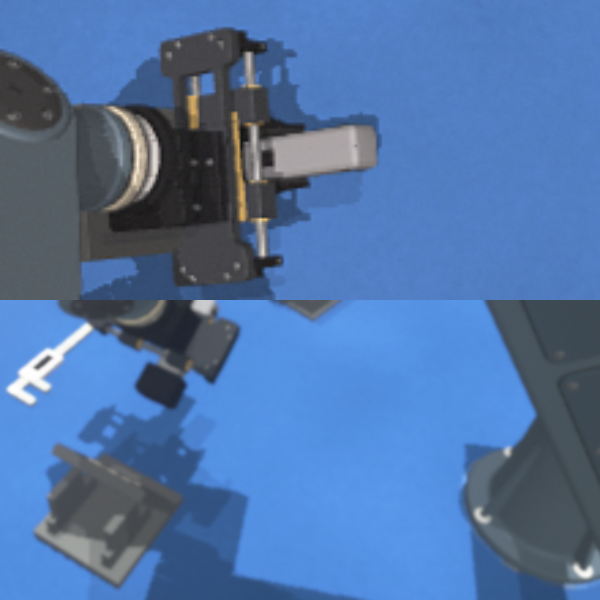

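Emit:
{"name": "send_rows", "arguments": {
  "steps": [
    [[0.2,0,0,0,0,0],[0,0,0,0,0,0],[0,0,0,0,0,0],[0,0,0,0,0,0],[0,0,0,0,0,0],[0,0,0,0,0,0],[0,0,0,0,0,0],[0,0,0,0,0,0],[0,0,0,0,0,0],[0,0,0,0,0,0],[0,0,0,0,0,0],[0,0,0,0,0,0],[0,0,0,0,0,0],[0,0,0,0,0,0],[0,0,0,0,0,0],[0,0,0,0,0,0],[0,0,0,0,0,0],[0,0,0,0,0,0],[0,0,0,0,0,0],[0,0,0,0,0,0]]
  ]
}}

```text
time: 11.85
position: [491.5, 186.7, 168.3]
tcp_rot: [0.649, 0.715, -0.174, 0.192]
wrist_force: [0.1, 0.7, -3.0]
width: 0.41
finger_force: 30.0
```

```bash
python3 aim.py
python3 - <<'E'
from h import *
from cell import *
o=get_obs();print(delta(o,o["position"],down(-1.472+np.pi,0)))
# bin target
b=[518.5,-294,-.145,.385]
Qb=R.from_euler('z',b[2])*R.from_euler('y',-b[3])*R.from_euler('z',np.pi/2)*R.from_euler('x',np.pi)
print("bin tool",Qb.as_quat())
for z in(-8,152): print(mk_bin(b,np.array([[0,0,z],[-74,0,52.],[74,0,52]])).round())
Q0=down(-1.472+np.pi,0);print("turn from upright",np.degrees((Q0.inv()*Qb).as_rotvec()))
E
```

```text
11.85 dist 100.0733350861456 miss [ 0.5 -0.6 -1.1] angle 0.16052045113483152
130 (array([-2.99,  0.  , -0.09]), array([-0.03,  0.1 , -0.12]))
100 (array([ 0.01, -0.01, -0.09]), array([-0.03,  0.1 , -0.12]))
(array([0., 0., 0.]), array([ 0.  , 30.1 , -0.13]))
bin tool [0.74249684 0.64194833 0.12512443 0.1447227 ]
[[ 521. -294.   63.]
 [ 431. -281.   90.]
 [ 567. -301.  146.]]
[[ 462. -286.  211.]
 [ 431. -281.   90.]
 [ 567. -301.  146.]]
turn from upright [-21.94896678  -2.68887007  13.79519263]
```

Emit:
{"name": "send_rows", "arguments": {
  "steps": [
    [[-2,0,0,0,0,0],[-4,0,0,0,0,0],[-4,0,-1,0,0,0],[-2,0,-3,0,0,0],[0,0,-3,0,6,0],[0,0,0,0,6,0],[0,0,0,0,6,0],[0,0,0,0,6,0],[0,0,0,0,6,0],[0,0,0,0,0,2.8],[0,0,0,0,0,5.5],[0,0,0,0,0,5.5],[0,0,0,0,0,0],[0,0,0,0,0,0]]
  ]
}}

```text
time: 13.25
position: [497.5, 117.5, 289.3]
tcp_rot: [0.756, 0.655, -0.001, 0.001]
wrist_force: [-0.2, 0.3, -2.2]
width: 0.406
finger_force: 30.0
```

```bash
cat > bin.py <<'E'
from h import *
from cell import *
import sys
o=get_obs();b=[518.5,-294,-.145,.385]
B=R.from_euler('z',b[2])*R.from_euler('y',-b[3]);Qb=B*R.from_euler('z',np.pi/2)*R.from_euler('x',np.pi)
print(o["time"],"TCP in bin axes",B.inv().apply(o["position"]-[b[0],b[1],70]).round(1),"turn",delta(o,o["position"],Qb)[1])
for z in map(float,sys.argv[2:]):
    P=mk_bin(b,np.array([[float(sys.argv[1]),0,z]]))[0];print(z,P.round(),delta(o,P,Qb)[0])
E
python3 bin.py -24 110 60 7.6
```

```text
13.25 TCP in bin axes [  8.  404.2 233.4] turn [-22.01   0.12   0.18]
110.0 [ 456. -285.  163.] [-40.39   1.55  12.75]
60.0 [ 474. -288.  117.] [-40.38   3.42  17.38]
7.6 [ 494. -290.   68.] [-40.38   5.39  22.24]
```

Emit:
{"name": "send_rows", "arguments": {
  "steps": [
    [[-2,0.1,0,0,0,0],[-4.4,0.2,0,0,0,0],[-4.4,0.2,0,0,0,0],[-4.4,0.2,0,0,0,0],[-4.4,0.2,0.5,0,0,0],[-4.4,0.2,0.5,0,0,0],[-4.4,0.2,1,0,0,0],[-4.4,0.2,1,0,0,0],[-4.4,0.2,1,0,0,0],[-3.2,0,1,0,0,0],[0,0,0,-5.5,0,0],[0,0,0,-5.5,0,0],[0,0,0,-5.5,0,0],[0,0,0,-5.5,0,0],[0,0,0,0,0,0],[0,0,0,0,0,0],[0,0,0,0,0,0]]
  ]
}}

```text
time: 14.95
position: [457.7, -284.8, 240.4]
tcp_rot: [0.742, 0.643, 0.124, 0.146]
wrist_force: [0.4, -0.1, -2.9]
width: 0.414
finger_force: 30.0
```

```bash
python3 bin.py -24 110 60 7.6
python3 - <<'E'
from h import *
from cell import *
import pickle
c,t,s=[read_camera(n) for n in("wrist","top","side")];pickle.dump((get_obs(),c,t,s),open("c4.pkl","wb"))
im=np.zeros((600,800,3),np.uint8);im[:300,:480]=cv2.resize(c["frame"],(480,300));im[300:,:420]=cv2.resize(t["frame"][175:275,370:510],(420,300),interpolation=2);im[300:,420:720]=cv2.resize(s["frame"][110:220,330:440],(300,300),interpolation=2);cv2.imwrite("pics/b1.png",im)
E
```

```text
14.95 TCP in bin axes [  7.    0.3 181. ] turn [0.   0.13 0.18]
110.0 [ 456. -285.  163.] [-0.01 -3.1   7.1 ]
60.0 [ 474. -288.  117.] [ 1.00e-02 -3.10e+00  1.21e+01]
7.6 [ 494. -290.   68.] [ 0.02 -3.1  17.34]
```

View pics/b1.png

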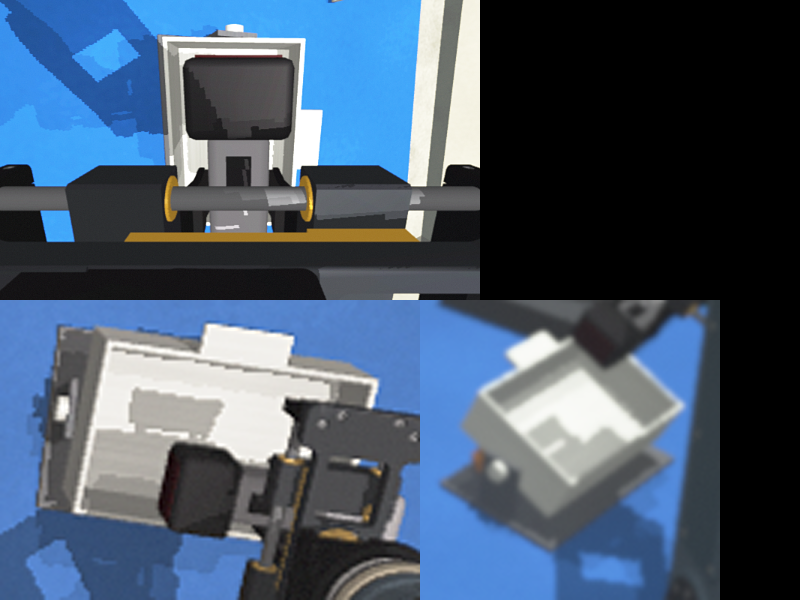

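Run:
```python
from h import *
import pickle
o,c,t,s=pickle.load(open("c4.pkl","rb"))
r0=[518.5,-294,-.145,.385];f=np.array([RIM[3],RIM[0]],float)
print(proj(c,mk_bin(r0,f)).round(1))
C=pickle.load(open("c0.pkl","rb"))
tb=[(370+u/3,75+v/3) for u,v in((105,335),(378,380),(333,550),(75,515))]
sb=[(330+(u-430)/2.7,110+(v-300)/2.7) for u,v in((490,390),(605,322),(690,405),(580,487))]
r=fit([C["top"],C["side"],c],[RIM,RIM,f],[tb,sb,[(216,51),(408,51)]],r0,mk_bin);print(r.x.round(3),r.fun.round(1))
```

```text
[[213.8  51.1]
 [404.9  51.8]]
[ 5.20186e+02 -2.93967e+02 -1.46000e-01  3.87000e-01] [ 0.8  1.7  0.2 -0.4 -0.1 -0.5 -0.8 -1.3 -0.9  0.5 -0.8  0.6 -0.5  0.7
 -0.4 -0.7  0.1 -0.2 -1.3  0.6]
```

Emit:
{"name": "send_rows", "arguments": {
  "steps": [
    [[0,-1.5,2,0,0,0],[0,-1.4,3,0,0,0],[0,0,4,0,0,0],[0,0,3,0,0,0],[0,0,2,0,0,0],[0,0,1.5,0,0,0],[0,0,0.8,0,0,0],[0,0,0,0,0,0],[0,0,0,0,0,0]]
  ]
}}

```text
time: 16.0
position: [491.2, -289.3, 78.1]
tcp_rot: [0.742, 0.643, 0.125, 0.146]
wrist_force: [-0.6, -1.0, -2.5]
width: 0.414
finger_force: 30.0
```

Emit:
{"name": "send_rows", "arguments": {
  "steps": [
    [[0,0,0.2,0,0,0],[0,0,0.2,0,0,0],[0,0,0.2,0,0,0],[0,0,0,0,0,0],[0,0,0,0,0,0]]
  ]
}}

```text
time: 16.5
position: [493.0, -289.5, 72.3]
tcp_rot: [0.742, 0.642, 0.125, 0.145]
wrist_force: [0.3, 0.3, -2.7]
width: 0.411
finger_force: 30.0
```

```bash
sed -i 's/518.5,-294/520.2,-294/' bin.py; python3 bin.py -24 7.6; python3 -c "
from cell import *
for i in range(3): print(get_obs()['wrist_force'])"
```

```text
16.5 TCP in bin axes [-24.6   0.5  12.5] turn [0.01 0.07 0.08]
7.6 [ 495. -290.   68.] [-0.05  0.06  0.49]
[ 0.2850441   0.29151897 -2.70188796]
[ 0.2850441   0.29151897 -2.70188796]
[ 0.2850441   0.29151897 -2.70188796]
```

Emit:
{"name": "send_rows", "arguments": {
  "steps": [
    [[0,0,0.1,0,0,0],[0,0,0.1,0,0,0],[0,0,0.1,0,0,0],[0,0,0,0,0,0],[0,0,0,0,0,0]]
  ]
}}

```text
time: 17.0
position: [494.1, -289.7, 69.3]
tcp_rot: [0.742, 0.642, 0.125, 0.145]
wrist_force: [-0.4, -0.5, -2.1]
width: 0.413
finger_force: 30.0
```

Emit:
{"name": "send_rows", "arguments": {
  "steps": [
    [[0,0,0.1,0,0,0],[0,0,0,0,0,0],[0,0,0,0,0,0]]
  ]
}}

```text
time: 17.3
position: [494.5, -289.7, 68.8]
tcp_rot: [0.742, 0.642, 0.125, 0.145]
wrist_force: [-2.5, 1.6, 2.2]
width: 0.412
finger_force: 30.0
```

Emit:
{"name": "send_rows", "arguments": {
  "steps": [
    [[0,0,0.1,0,0,0],[0,0,0,0,0,0],[0,0,0,0,0,0]]
  ]
}}

```text
time: 17.6
position: [494.8, -289.8, 68.2]
tcp_rot: [0.742, 0.642, 0.125, 0.146]
wrist_force: [-3.4, 0.4, 5.5]
width: 0.412
finger_force: 30.0
```

Emit:
{"name": "send_rows", "arguments": {
  "steps": [
    [[0,0,0,0,0,0],[0,0,0,0,0,0],[0,0,0,0,0,0],[0,0,0,0,0,0],[0,0,0,0,0,0],[0,0,0,0,0,0]]
  ],
  "fingers": 4.4
}}

```text
time: 18.2
position: [494.9, -289.8, 67.5]
tcp_rot: [0.742, 0.642, 0.125, 0.145]
wrist_force: [-0.5, 0.5, 0.7]
width: 0.505
finger_force: 0.0
```

Emit:
{"name": "send_rows", "arguments": {
  "steps": [
    [[0,0,-0.3,0,0,0],[0,0,-0.5,0,0,0],[0,0,-1,0,0,0],[0,0,-2,0,0,0],[0,0,-3,0,0,0],[0,0,-4,0,0,0],[0,0,-4,0,0,0],[0,0,-3,0,0,0],[0,0,0,0,0,0],[0,0,0,0,0,0],[0,0,0,0,0,0]]
  ]
}}

```text
time: 19.3
position: [428.5, -279.4, 231.6]
tcp_rot: [0.742, 0.642, 0.125, 0.144]
wrist_force: [-0.1, 0.3, -0.0]
width: 0.506
finger_force: 0.0
```

```bash
python3 bin.py -24 110
python3 - <<'E'
from h import *
from cell import *
import pickle
c,t,s=[read_camera(n) for n in("wrist","top","side")];pickle.dump((get_obs(),c,t,s),open("c5.pkl","wb"))
im=np.zeros((600,800,3),np.uint8);im[:300,:480]=cv2.resize(c["frame"],(480,300));im[300:,:420]=cv2.resize(t["frame"][175:275,370:510],(420,300),interpolation=2);im[300:,420:720]=cv2.resize(s["frame"][110:220,330:440],(300,300),interpolation=2);cv2.imwrite("pics/b2.png",im)
E
```

```text
19.3 TCP in bin axes [-25.4   1.2 184.7] turn [-0.08 -0.    0.05]
110.0 [ 457. -285.  163.] [-0.12  0.15  7.47]
```

View pics/b2.png

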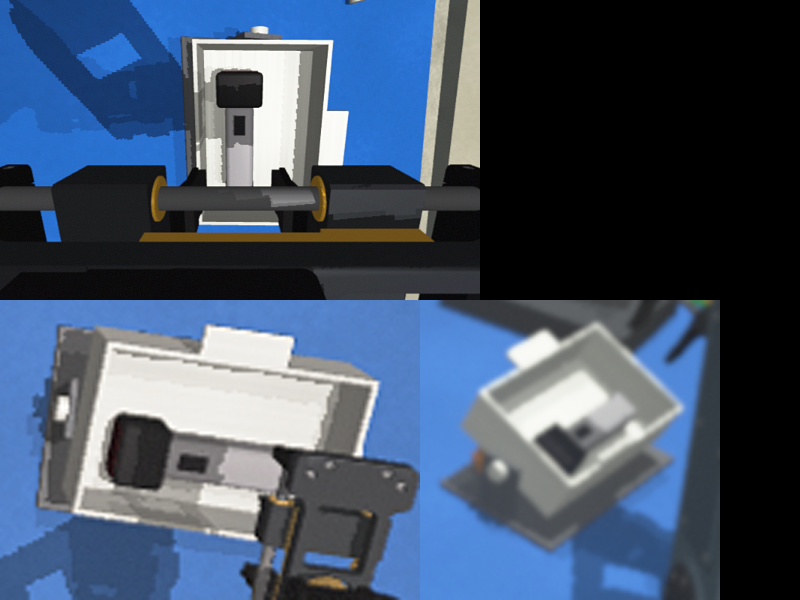

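Emit:
{"name": "send_rows", "arguments": {
  "steps": [
    [[0,0,-1,5.5,0,0],[0,0,0,5.5,0,0],[0,0,0,5.5,0,0],[0,0,0,5.6,0,0],[0,2,0,0,0,0],[0,4,0,0,0,0],[0,4,0,0,0,0],[0,3,0,0,0,0],[0,0,0,0,0,0],[0,0,0,0,0,0]]
  ],
  "fingers": 0,
  "newtons": 20
}}

```text
time: 20.45
position: [553.5, -297.3, 239.8]
tcp_rot: [0.756, 0.655, -0.001, -0.002]
wrist_force: [-0.7, -0.2, -0.2]
width: 0.004
finger_force: 0.0
```

```bash
cat > tab.py <<'E'
from h import *
from cell import *
o=get_obs();Q=R.from_euler('z',-.146)*R.from_euler('z',np.pi/2)*R.from_euler('x',np.pi)
print(o["time"],o["position"].round(1),o["wrist_force"].round(1))
for t in(.387,.3,.2,.1,0):
    P=mk_bin([520.2,-294,-.146,t],np.array([[90,0,52.]]))[0];print(t,P.round(1),*delta(o,P,Q))
E
python3 tab.py
```

```text
20.45 [ 553.5 -297.3  239.8] [-0.7 -0.2 -0.2]
0.387 [ 583.2 -303.3  152.1] [-0.16  3.07  8.75] [-0.23 -0.    0.17]
0.3 [ 590.1 -304.3  146.3] [-0.17  3.76  9.34] [-0.23 -0.    0.17]
0.2 [ 597.2 -305.3  138.8] [-0.17  4.49 10.08] [-0.23 -0.    0.17]
0.1 [ 603.7 -306.3  130.7] [-0.17  5.14 10.89] [-0.23 -0.    0.17]
0 [ 609.2 -307.1  122. ] [-0.17  5.71 11.76] [-0.23 -0.    0.17]
```

Emit:
{"name": "send_rows", "arguments": {
  "steps": [
    [[-0.1,1.5,2,0,0,0],[0,1.5,2.5,0,0,0],[0,0,1.5,0,0,0],[0,0,0.8,0,0,0],[0,0,0.3,0,0,0],[0,0,0.2,0,0,0],[0,0,0,0,0,0]]
  ]
}}

```text
time: 21.15
position: [583.0, -303.7, 169.4]
tcp_rot: [0.756, 0.654, -0.001, 0.001]
wrist_force: [-0.6, -0.2, 0.2]
width: 0.009
finger_force: 0.0
```

Emit:
{"name": "send_rows", "arguments": {
  "steps": [
    [[0,0,0.3,0,0,0],[0,0,0.2,0,0,0],[0,0,0,0,0,0]]
  ]
}}

```text
time: 21.45
position: [583.1, -303.5, 163.8]
tcp_rot: [0.756, 0.654, -0.001, 0.0]
wrist_force: [-0.6, 0.7, 0.7]
width: 0.003
finger_force: 0.1
```

Emit:
{"name": "send_rows", "arguments": {
  "steps": [
    [[0,0,0.2,0,0,0],[0,0,0.2,0,0,0],[0,0,0,0,0,0]]
  ]
}}

```text
time: 21.75
position: [585.0, -303.9, 161.7]
tcp_rot: [0.756, 0.654, 0.0, 0.002]
wrist_force: [0.9, 1.0, 5.3]
width: 0.004
finger_force: 2.6
```

Emit:
{"name": "send_rows", "arguments": {
  "steps": [
    [[0,0.34,0.3,0,0,0],[0,0.34,0.3,0,0,0],[0,0.36,0.38,0,0,0],[0,0.36,0.38,0,0,0],[0,0,0,0,0,0]]
  ]
}}

```text
time: 22.25
position: [598.6, -305.9, 147.3]
tcp_rot: [0.756, 0.654, -0.0, 0.002]
wrist_force: [1.7, 0.6, 4.2]
width: 0.009
finger_force: 1.7
```

Emit:
{"name": "send_rows", "arguments": {
  "steps": [
    [[0,0.32,0.4,0,0,0],[0,0.32,0.4,0,0,0],[0,0.28,0.4,0,0,0],[0,0,0,0,0,0]]
  ]
}}

```text
time: 22.65
position: [607.2, -307.2, 134.8]
tcp_rot: [0.756, 0.654, -0.0, 0.001]
wrist_force: [1.8, 0.2, 2.5]
width: 0.008
finger_force: 1.2
```

Emit:
{"name": "send_rows", "arguments": {
  "steps": [
    [[0,0.2,0.2,0,0,0],[0,0.1,0.2,0,0,0],[0,0,0,0,0,0]]
  ]
}}

```text
time: 22.95
position: [609.6, -307.6, 130.7]
tcp_rot: [0.756, 0.654, -0.001, 0.001]
wrist_force: [-0.1, 0.6, 5.1]
width: 0.003
finger_force: 2.1
```

Emit:
{"name": "send_rows", "arguments": {
  "steps": [
    [[0,0,0.1,0,0,0],[0,0,0.1,0,0,0],[0,0,0,0,0,0]]
  ]
}}

```text
time: 23.25
position: [609.7, -307.6, 130.4]
tcp_rot: [0.756, 0.654, -0.0, 0.001]
wrist_force: [-1.6, 1.3, 10.5]
width: 0.007
finger_force: 5.5
```

Emit:
{"name": "send_rows", "arguments": {
  "steps": [
    [[0,0,0.1,0,0,0],[0,0,0.1,0,0,0],[0,0,0,0,0,0]]
  ]
}}

```text
time: 23.55
position: [609.8, -307.6, 130.4]
tcp_rot: [0.756, 0.654, -0.001, 0.002]
wrist_force: [-3.6, 2.8, 19.1]
width: 0.002
finger_force: 9.4
```

Emit:
{"name": "send_rows", "arguments": {
  "steps": [
    [[0,0,-0.3,0,0,0],[0,0,-0.5,0,0,0],[0,0,-2,0,0,0],[0,0,-4,0,0,0],[0,0,-4,0,0,0],[-4,0,-2,0,0,0],[-4,0,0,0,0,0],[-4,0,0,0,0,0],[-4,0,0,0,0,0],[-4,0,0,0,0,0],[-4,0,0,0,0,0],[0,0,0,0,0,0],[0,0,0,0,0,0],[0,0,0,0,0,0]]
  ]
}}

```text
time: 24.95
position: [574.8, -543.2, 253.5]
tcp_rot: [0.756, 0.655, -0.0, -0.001]
wrist_force: [0.1, -0.1, -1.3]
width: 0.013
finger_force: 0.0
```

Run:
```python
from h import *
from cell import *
t,s=[read_camera(n) for n in("top","side")];o=get_obs();print(o["position"],o["wrist_force"])
b=[520.2,-294,-.146,0]
for c in(t,s):
    for p in proj(c,mk_bin(b,np.array(RIM,float))):cv2.circle(c["frame"],tuple(int(round(v)) for v in p),1,(0,0,255),-1)
im=np.hstack([cv2.resize(t["frame"][175:275,370:510],(420,300),interpolation=2),cv2.resize(s["frame"][110:220,330:440],(300,300),interpolation=2)]);im=np.vstack([im,cv2.resize(t["frame"],(720,300))]);cv2.imwrite("pics/f1.png",im)
```

```text
[ 575.3249117  -542.88933785  254.35622299] [-0.05814978  0.07858688 -0.25283538]
```

View pics/f1.png

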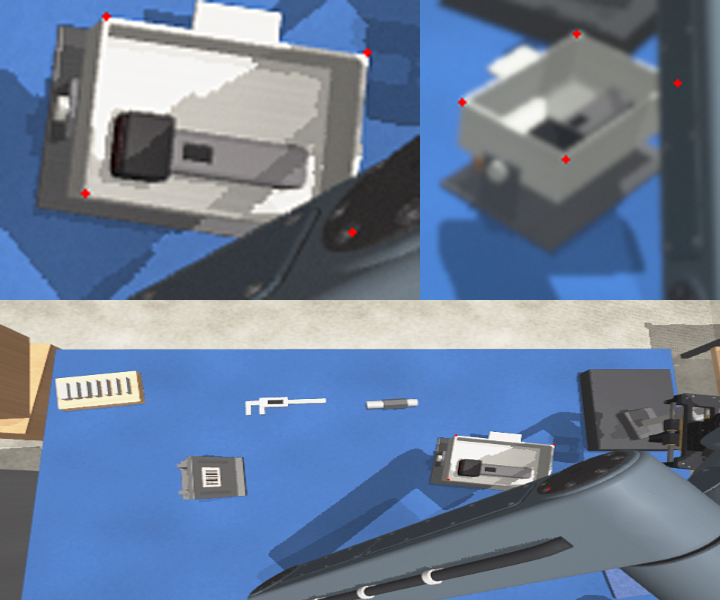

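The bin's level-pose corners (red dots) sit on its visible rim corners. The scanner lies inside, the gauge and caliper are where they were, and the arm is clear of everything.

```bash
python3 -c "
from cell import *
print(hand_in())"
```

```text
the job is handed in; nothing more can be done
None
```

I aimed the scanner square at the label from about 100 mm (my estimate from the camera images) and held it about 2 s. I then laid it in the tilted bin, rocked the bin level onto its stops, and handed in at about 25 s; no verdict came back.

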